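# Fit the crank to the food mill

## Robot

A 6-joint arm with a two-finger parallel gripper is mounted at the origin on the work surface. World frame = base frame: x ahead of the robot, y to its left, z up, the work surface at z = 0. Lengths are in m, angles in rad, forces in N, time in s.
With the tool pointing down it reaches from about 0.3 to 0.75 m from the base axis. Payload 8.5 kg.
Tool frame: the origin (TCP) lies at the very end of the fingers, on their centre line; the grasp point (between the pads) lies 19 mm behind it; z points along the fingers, y is the line along which they close (so a half turn about z gives the same grasp; the last joint's range is limited). The gripper opens to 85 mm and grips with 20 to 120 N. Pads are 22 mm wide; open, the fingers measure 114 mm over their backs; the gripper's body (76 mm by 85 mm) begins 54 mm behind the grasp point. The pads swing forward as they close: fully open they stand 13 mm farther back than shut.
Start: joints at [1.087, 0.381, 1.297, -0, 1.464, -0.215], TCP at [0.146, 0.53, 0.231] pointing down, gripper open.
Joint ranges: [-3.11, 3.11], [-0.89, 2.33], [0.22, 2.48], [-1.42, 4.56], [0.17, 2.85], [-2.88, 2.88]. Speed limits (rad/s): [2.39, 2.39, 3.14, 3.14, 3.14, 3.14].

## Interface

Orientations are given as [roll, pitch, yaw] about the fixed x, y, z axes, in that order (R = Rz(yaw) Ry(pitch) Rx(roll)).
In Python, from workcell import * gives the robot as it stands. The module is installed in compiled form; this text tells all that it offers.
- The arm moves only by the shell command python3 -m crank 'ROWS' [OPENING] [FORCE]. ROWS is a JSON object of lists of equal length, an entry for each row: "delta_pos": the shift along the tool's x, y, z scaled (see below), a list of three; "twist": the turn, a rotation vector about the tool's x, y, z scaled (see below), a list of three. In form: {"delta_pos": [[x, y, z], ...], "twist": [[ax, ay, az], ...]}. A call has exactly 10 rows; each row shifts and turns the commanded pose from where the row before left it, along the tool's axes as they then stand; what a row does not reach is not made up. The controller multiplies each number of a shift by 0.05 m and each number of a turn by 5 degrees. A row lasts 1/10 s, in which the tool goes at most 50 mm and 8.59 degrees, less where a joint would pass 70% of its speed; a pose out of reach is approached as far as the arm can. A call with a number of a shift or a turn outside -1 to 1 is refused whole. A call with a gripper value outside its range is refused whole. OPENING is the closure, from 0 (fully open) to 1 (shut), set as the call begins (- or left out, the last holds). The fingers move at their own pace and stop on an object; FORCE is the grip in N (left out, the last holds). Time passes only in rows, so rows that do not move let the fingers close, or fill a call up. It gives the time, the measured TCP pose, the force, the opening and the grip force at its end, in the units of the state.
- get_obs(): the state, without advancing time (a new reading comes with each control period).
- capture(name): name is "side" or "top"; returns a dict with "img" (420x560x3 uint8, blue, green, red), "fx", "fy", "cx", "cy" (pixels), "eye" and "rotation" of the camera in the world. Camera axes: x right, y up, looking along -z (the intrinsics and any distortion apply to the point x, -y, -z); pixel columns grow to the right and rows downward; lengths in m; the calibration is good to about 2 mm. A picture is of the moment at which its call begins. There is no depth.
- job_done(): hands the job in; it is judged then, once.
Trained networks look in the newest picture that a camera, given by its name, has taken for a name from the list of things; names that differ only in an ending like _2 or _b are one class to them, and where a whole thing is asked for, a point or a joint stands for the part that bears it (a point fixed in the world has none). Each returns a list of dicts, best first, with "score" (0 to 1); they miss things now and then, are a little off and sometimes report something else, mostly with a low value. They report only what shows in the picture. A call takes as long as a camera call. They do not tell look-alikes from the thing itself.
- masks_of(camera, name): "region" (420x560 bool, what is visible of it) and "box" ([left, top, right, bottom] in pixels, round what is visible of it).
- mark_of(camera, name): "uv" ([column, row] in pixels: a listed point, or the origin of a listed thing).
The state is a dict: "time_s": time; "joint_positions": joint angles; "dq": joint speeds; "joint_torque": joint torques, N m; "tcp_pos": TCP position; "orientation": TCP orientation; "wrist_force": force on the tool from outside, world axes, zero at the start; "moment": the same for the moment, N m; "gripper_width": finger opening in m; "gripper_force": force on a finger pad.
Only numpy, scipy, OpenCV 4.12 (cv2) and the standard library are available. Lean on these libraries where they do the work, as an engineer would, in place of code of your own. Each camera call takes 0.05 s, during which the arm holds its last target. There are 200 camera calls.

## Task

Pull the food mill's crank up out of its snap-in storage stand and lower its shaft, without dropping it, through the hole in the bridge of the yellow food mill until the collar sits flat on the bridge. Leave the crank arm lying over the mill's long handle, let go, and do not disturb the spoon, the spare disc or the mug.

Things in the scene. Friction and masses are not known exactly. Their poses are not given: they have to be found in the camera images.
- crank: Loose yellow crank, 134 mm tall, upright in the stand. Origin at the tip of its steel shaft, z up along it. Shaft 14 mm diameter, tip chamfered, 10 mm groove at z 38-52 mm. Round collar 40 mm diameter, z 80-86 mm; above it the grip block, 26 (x) by 20 mm (y), z 86-134 mm. A flat arm 16 mm wide, z 88-96 mm, reaches 106 mm along the crank's -x and carries a mint knob, 22 mm diameter, z 96-130 mm
- crank_grip (a point): Centre of the crank's grip block, on the shaft axis 112 mm above the shaft tip; pinch the 20 mm faces (fingers closing along the crank's y), from above
- crank_collar (a point): Point on the shaft axis at the underside of the collar, 80 mm above the shaft tip
- crank_knob (a point): Top centre of the mint knob at the end of the crank arm, 98 mm along the crank's -x from the shaft axis
- mill: Fixed yellow food mill: open hopper 152 mm diameter, rim at 130 mm, on a steel catch bowl. Origin on the table under its centre. A bridge 24 mm wide crosses the rim along the mill's y; in its middle a white boss 44 x 44 mm, 25 mm thick, top at 150 mm. The long handle, 26 mm wide, top at 125 mm, runs along the mill's -x, 70 to 200 mm from the centre
- mill_hole (a point): Centre of the mouth of the vertical through hole in the boss, at its top face 150 mm above the table; hole diameter 17 mm, through 25 mm, slightly chamfered, free space below to about 51 mm above the table
- mill_handle_end (a point): Outer end of the mill's long handle, on its top face
- stand: Fixed mint storage stand, base 110 x 100 mm, top block 70 x 56 mm, top at 100 mm. The crank's collar rests on the top, the shaft hangs in a 17 mm vertical hole and two sprung jaws below snap into its groove: a straight upward pull of roughly 8 N frees it. Origin on the table under the hole
- stand_top (a point): Centre of the hole's mouth at the top of the stand, 100 mm above the table
- spoon: Bamboo spoon lying on the table, 200 mm long along its x, about 40 mm wide; leave alone
- disc: Spare aluminium grating disc, 104 mm diameter, 6 mm thick with a yellow button, lying on the table; leave alone
- mug: White mug, 76 mm diameter, 85 mm tall, handle to its own +y; leave alone
There are look-alikes about, which are no part of the job. What is shaped like the stand but purple is not meant.

How it is judged:
On the way, in this order (a step that is already met when the one before it is completed fails the run):
1. the crank is drawn up out of the stand, its tip above the stand's top (z of crank in the frame of stand_top above 0.003 m), for 0.1 s.
2. the shaft is in the mill's hole, at least 15 mm deep (horizontal distance between crank and mill_hole below 0.008 m and z of crank in the frame of mill_hole below -0.015 m), for 0.1 s.
At the end, for the whole second after the job is handed in: The shaft is through the hole in the mill's bridge, the collar's underside within 4 mm of the hole's mouth in height and sideways, the crank upright within 0.12 rad and at rest, its knob at most 35 mm to either side of the long handle's centre line (horizontal distance between crank_collar and mill_hole below 0.004 m and z of crank_collar in the frame of mill_hole between -0.004 and 0.004 m and angle between crank's own z axis and vertical below 0.12 rad and x of crank_knob in the frame of mill below -0.07 m and y of crank_knob in the frame of mill between -0.035 and 0.035 m and linear speed of crank below 0.02 m/s); the robot touches nothing.
It fails at once if the spoon, the disc or the mug is moved by more than 30 mm (distance of any of spoon, disc, mug from where it was at the start of the episode above 0.03 m).
It fails at once if the mug is tipped by more than 0.4 rad (angle between mug's own z axis and vertical above 0.4 rad).
It fails at once if the crank drops into the hole (faster than 0.6 m/s over the mill's hole) (horizontal distance between crank_collar and mill_hole below 0.02 m and z of crank in the frame of mill_hole below 0.03 m and linear speed of crank above 0.6 m/s).
It also fails if it takes over 48 s, if anything falls off the work surface, if the arm or the gripper's body presses on something with over 40 N, if the wrist force passes 120 N, or if a joint passes its speed limit or range.

## Working session

There is one attempt and no reset: what is moved stays moved. The work goes in short steps, Python scripts to look and compute and a shell command to move; the robot and the scene stay as the last step left them, time stands still between calls to the robot, and variables do not carry over. Pictures are saved under pics/ and viewed, at most 10 in all, crops included, and the job is handed in when it is done.

```bash
mkdir -p pics; cat > h.py <<'E'
from workcell import *
import numpy as np, cv2
def proj_ray(c,uv):
    d=np.array([(uv[0]-c['cx'])/c['fx'],-(uv[1]-c['cy'])/c['fy'],-1.0])
    return np.array(c['eye']),np.array(c['rotation'])@d
def at_z(c,uv,z):
    e,d=proj_ray(c,uv); return e+d*(z-e[2])/d[2]
def tri(obs):
    A=np.zeros((3,3));b=np.zeros(3)
    for c,uv in obs:
        e,d=proj_ray(c,uv);d=d/np.linalg.norm(d);P=np.eye(3)-np.outer(d,d);A+=P;b+=P@e
    return np.linalg.solve(A,b)
E
python3 - <<'E'
from h import *
np.set_printoptions(precision=4,suppress=True)
Z=dict(crank_grip=.132,crank_collar=.1,crank_knob=.15,mill_hole=.15,mill_handle_end=.125,stand_top=.1,mill=0,stand=0,spoon=0.01,disc=0,mug=0)
C={}
for n in('side','top'):
    C[n]=c=capture(n);cv2.imwrite(f'pics/{n}0.png',c['img']);print(n,c['fx'],c['eye'],[k for k in c])
    for k,z in Z.items():
        for m in mark_of(n,k)[:3]: print(n,k,round(m['score'],2),np.round(m['uv'],1),at_z(c,m['uv'],z))
print(get_obs())
E
```

```text
side 419.98786263773576 [ 0.0323 -0.661   1.0993] ['img', 'fx', 'fy', 'cx', 'cy', 'eye', 'rotation']Traceback (most recent call last):
  File "<stdin>", line 8, in <module>
  File "h.py", line 7, in at_z
    e,d=proj_ray(c,uv); return e+d*(z-e[2])/d[2]
                                            ~^^^
IndexError: invalid index to scalar variable.
```

```bash
ls pics
```

```text
side0.png
```

View pics/side0.png

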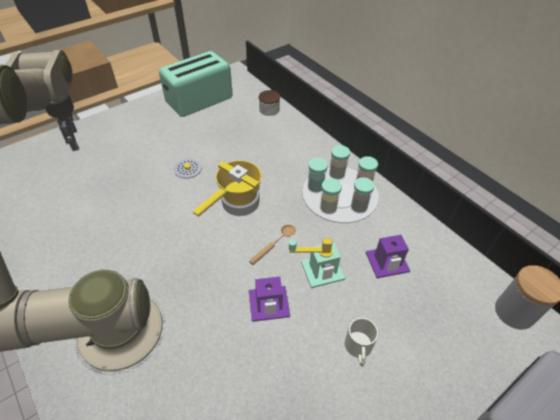

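The side view shows the mint stand with the crank at about (325,250), knob (293,245), and the mill boss at (239,173) with its handle end near (200,210). The purple stands at (268,297) and (390,255) are decoys. The rotation isn't a matrix, so I'll check its format.

```bash
python3 - <<'E'
from h import *
for n in('side','top'):
    c=capture(n);cv2.imwrite(f'pics/{n}0.png',c['img']);print({k:v for k,v in c.items() if k!='img'})
o=get_obs();print(o)
E
```

```text
{'fx': 419.98786263773576, 'fy': 419.98786263773576, 'cx': 277.5102631011605, 'cy': 212.5142122571438, 'eye': array([ 0.0323233 , -0.66103063,  1.09927114]), 'rotation': array([ 0.70762841, -0.01122902, -0.64247647])}
{'fx': 432.69753477346853, 'fy': 432.69753477346853, 'cx': 277.3983291552833, 'cy': 213.582056775512, 'eye': array([0.32195585, 0.00815399, 1.4190821 ]), 'rotation': array([ 0.17186756, -0.01428287, -1.58156594])}
{'time_s': 0.2, 'joint_positions': array([ 1.08671717e+00,  3.80989470e-01,  1.29784725e+00, -4.45498600e-06,
        1.46365937e+00, -2.15296308e-01]), 'dq': array([ 0.00055632, -0.0019097 , -0.00271916,  0.00071192, -0.00066916,
        0.00069455]), 'joint_torque': array([ 1.25306047e-03, -4.48219156e+01, -2.31178021e+01, -6.58379190e-05,
        3.52417206e-03,  1.86864804e-05]), 'tcp_pos': array([0.14597824, 0.53009928, 0.2309622 ]), 'orientation': array([-3.14070913e+00, -1.88680176e-04,  2.87281020e+00]), 'wrist_force': array([ 0.1929468 ,  0.21608027, -0.13195134]), 'moment': array([0.03345809, 0.01442154, 0.00869036]), 'gripper_force': 0.0, 'gripper_width': 0.08547572489457927}
```

View pics/top0.png

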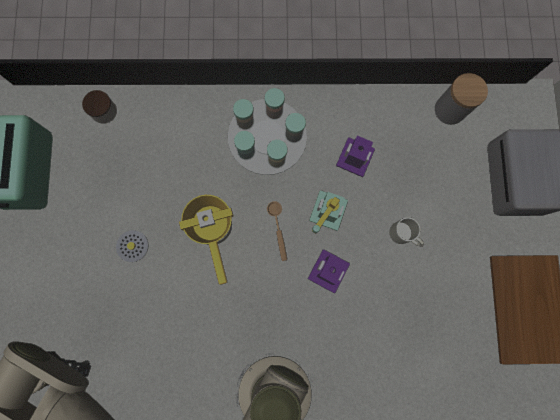

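The top view shows the crank and mint stand at about (329,210) with the knob near (317,228). The mill boss is at (206,218), its handle end at (221,282), and the purple decoys sit on either side of the stand. The rotation is in rpy form.

```bash
sed -i "s/^import numpy.*/&\nfrom scipy.spatial.transform import Rotation as Rn/; s/np.array(c\['rotation'\])@d/Rn.from_euler('xyz',c['rotation']).apply(d)/" h.py
python3 - <<'E'
from h import *
np.set_printoptions(precision=4,suppress=True)
Z=dict(crank_grip=.132,crank_collar=.1,crank_knob=.15,mill_hole=.15,mill_handle_end=.125,stand_top=.1,mill=0,spoon=0.01,disc=0,mug=0)
C={n:capture(n) for n in('side','top')}
for k,z in Z.items():
    M={n:mark_of(n,k) for n in C}
    for n in C:
        for m in M[n][:3]: print(n,k,round(m['score'],2),np.round(m['uv'],1),at_z(C[n],m['uv'],z))
    if M['side'] and M['top'] : print('   tri best',tri([(C[n],M[n][0]['uv']) for n in C]))
E
```

```text
side crank_grip 0.76 [325.3 247.4] [ 0.5681 -0.1894  0.132 ]
top crank_grip 0.52 [335.2 208.3] [ 0.56   -0.1881  0.132 ]
   tri best [ 0.5627 -0.1895  0.1352]
side crank_collar 0.81 [325.9 253.5] [ 0.5729 -0.1912  0.1   ]
top crank_collar 0.63 [330.6 205.8] [ 0.5739 -0.1789  0.1   ]
   tri best [ 0.5793 -0.1825  0.0836]
side crank_knob 0.8 [293.6 244.6] [ 0.493  -0.1383  0.15  ]
top crank_knob 0.66 [314.3 229.3] [ 0.4939 -0.1212  0.15  ]
   tri best [ 0.5    -0.1251  0.1285]
top mill_hole 0.84 [201.  217.6] [0.5318 0.2143 0.15  ]
side mill_handle_end 0.89 [192.7 211.9] [0.3335 0.1546 0.125 ]
top mill_handle_end 0.67 [220.6 282. ] [0.343 0.157 0.125]
   tri best [0.3395 0.1593 0.1174]
side stand_top 0.93 [395.2 243.7] [ 0.7614 -0.2862  0.1   ]
side stand_top 0.56 [322.5 250.6] [ 0.5717 -0.1776  0.1   ]
side stand_top 0.56 [267.5 288.2] [ 0.3698 -0.1836  0.1   ]
top stand_top 0.85 [358.5 150.6] [ 0.7521 -0.2735  0.1   ]
top stand_top 0.71 [331.6 269.8] [ 0.3764 -0.1756  0.1   ]
top stand_top 0.58 [334.2 205.1] [ 0.576  -0.1902  0.1   ]
   tri best [ 0.7614 -0.2798  0.0901]
side mill 0.92 [241.2 198.8] [0.5403 0.2116 0.    ]
top mill 0.81 [212.3 221.1] [0.5446 0.2011 0.    ]
   tri best [0.539  0.2013 0.0112]
side spoon 0.81 [277.6 249.8] [ 0.5074 -0.0471  0.01  ]
top spoon 0.55 [277.4 232.1] [ 0.5047 -0.0139  0.01  ]
   tri best [ 0.5183 -0.0188 -0.034 ]
side disc 0.6 [188.6 169.3] [0.464  0.4538 0.    ]
top disc 0.57 [131.1 245.7] [0.4654 0.4649 0.    ]
top disc 0.56 [224.6 282.5] [0.3433 0.1584 0.    ]
   tri best [ 0.4683  0.4689 -0.0143]
side mug 0.58 [359.4 341.6] [ 0.508  -0.4197  0.    ]
top mug 0.73 [401.4 230. ] [ 0.5093 -0.426   0.    ]
   tri best [ 0.5065 -0.4224  0.008 ]
```

```bash
python3 - <<'E'
from h import *
C={n:cv2.imread(f'pics/{n}0.png') for n in('side','top')}
def cr(n,u,v): return cv2.resize(C[n][v:v+60,u:u+80],(400,300),interpolation=cv2.INTER_NEAREST)
cv2.imwrite('pics/z.png',np.vstack([np.hstack([cr('side',285,225),cr('side',195,150)]),np.hstack([cr('top',290,180),cr('top',170,185)])]))
E
```

```text
(no output)
```

View pics/z.png

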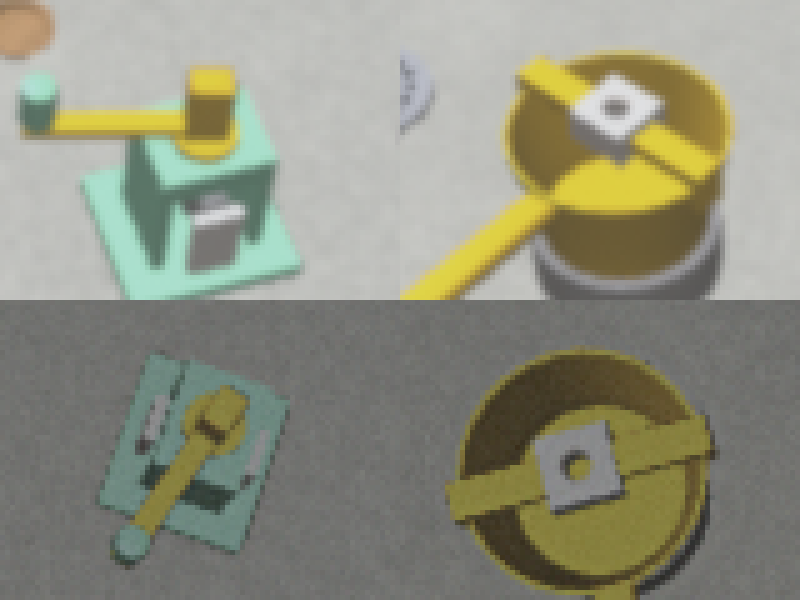

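The crop shows the hole in the boss clearly: side about (237.9,170.9), top about (205.1,217.5). The grip's top centre is at side (326.9,239.5) and top (335.1,200.5), and the knob's top is at side (292.1,240.5) and top (316.1,227.5).

```bash
python3 - <<'E'
from h import *
np.set_printoptions(precision=4,suppress=True)
C={n:capture(n) for n in('side','top')}
P=dict(hole=(.15,(237.9,170.9),(205.1,217.5)),gtop=(.154,(326.9,239.5),(335.1,200.5)),knob=(.15,(292.1,240.5),(316.1,227.5)))
for k,(z,a,b) in P.items(): print(k,at_z(C['side'],a,z),at_z(C['top'],b,z),tri([(C['side'],a),(C['top'],b)]))
# white boss top / yellow mill / crank mask areas
for n in C:
    for k in('crank','mill'):
        for m in masks_of(n,k)[:2]:
            r=np.argwhere(m['region']);print(n,k,m['score'],m['box'],r.mean(0)[::-1],len(r))
E
```

```text
hole [0.5303 0.201  0.15  ] [0.532  0.2022 0.15  ] [0.5319 0.2027 0.1479]
gtop [ 0.5775 -0.1821  0.154 ] [ 0.5796 -0.1852  0.154 ] [ 0.5776 -0.184   0.1566]
knob [ 0.4984 -0.1246  0.15  ] [ 0.4992 -0.1266  0.15  ] [ 0.4982 -0.126   0.152 ]
side crank 0.8 [289.4, 238.1, 335.5, 258.3] [312.5745 248.095 ] 463
side mill 0.94 [192.7, 156.8, 262.7, 215.2] [235.3305 188.2351] 2327
top crank 0.81 [310.5, 198.9, 339.4, 231.0] [327.0037 212.3993] 273
top mill 0.89 [181.3, 192.7, 233.6, 283.8] [208.3279 226.4391] 2412
top mill 0.43 [390.5, 217.6, 424.9, 248.4] [405.9504 231.381 ] 685
```

```bash
cat >> h.py <<'E'
def plan(target,yaw_deg):
    o=get_obs();R=Rn.from_euler('xyz',o['orientation']);T=Rn.from_euler('xyz',[np.pi,0,np.radians(yaw_deg)])
    d=R.inv().apply(np.array(target)-o['tcp_pos']);w=(R.inv()*T).as_rotvec(degrees=True)
    print('t',round(o['time_s'],2),'tcp',o['tcp_pos'].round(4),'rpy',np.degrees(o['orientation']).round(2),'F',o['wrist_force'].round(1),'M',o['moment'].round(2),'w',round(o['gripper_width'],4))
    print('shift units total',(d/.05).round(3),'turn units total',(w/5).round(3))
E
python3 -c "
from h import *
plan([.578,-.1835,.24],143.9)"
```

```text
t 1.6 tcp [0.1461 0.5302 0.2313] rpy [180.   -0.  164.6] F [-0.  -0.3 -0.4] M [-0.01  0.04  0.01] w 0.0852
shift units total [-12.12  -11.468  -0.174] turn units total [ 0.   -0.    4.14]
```

```bash
python3 -m crank '{"delta_pos":[[-0.3,-0.3,-0.05],[-0.6,-0.57,-0.1],[-0.6,-0.57,-0.05],[-0.6,-0.57,0],[-0.6,-0.57,0],[-0.6,-0.57,0],[-0.6,-0.57,0],[-0.6,-0.57,0],[-0.6,-0.57,0],[-0.6,-0.57,0]],"twist":[[0,0,0],[0,0,0],[0,0,0],[0,0,0],[0,0,0],[0,0,0],[0,0,0],[0,0,0],[0,0,0],[0,0,0]]}' 0 && python3 -c "
from h import *
plan([.578,-.1835,.24],143.9)"
```

```text
time_s: 2.6
tcp_pos: [0.3493, 0.1913, 0.2416]
orientation: [3.141, 0.001, 2.873]
wrist_force: [0.9, 0.8, -0.5]
gripper_width: 0.0855
gripper_force: 0.0
t 2.6 tcp [0.3493 0.1913 0.2416] rpy [1.7998e+02 4.0000e-02 1.6460e+02] F [ 0.9  0.8 -0.5] M [ 0.05  0.01 -0.01] w 0.0855
shift units total [-6.4   -6.011  0.033] turn units total [0.005 0.006 4.14 ]
```

```bash
python3 -m crank '{"delta_pos":[[-0.7,-0.66,0],[-0.7,-0.66,0],[-0.7,-0.66,0],[-0.7,-0.66,0],[-0.7,-0.66,0],[-0.7,-0.66,0],[-0.7,-0.66,0],[-0.7,-0.66,0],[-0.5,-0.45,0],[-0.3,-0.28,0]],"twist":[[0,0,0],[0,0,0],[0,0,0],[0,0,0],[0,0,0],[0,0,0],[0,0,0],[0,0,0],[0,0,0],[0,0,0]]}' 0 && python3 -m crank '{"delta_pos":[[0,0,0],[0,0,0],[0,0,0],[0,0,0],[0,0,0],[0,0,0],[0,0,0],[0,0,0],[0,0,0],[0,0,0]],"twist":[[0,0,0.8],[0,0,0.8],[0,0,0.8],[0,0,0.8],[0,0,0.8],[0,0,0.14],[0,0,0],[0,0,0],[0,0,0],[0,0,0]]}' 0 && python3 -c "
from h import *
plan([.578,-.1835,.113],143.9)"
```

```text
time_s: 3.6
tcp_pos: [0.5783, -0.1844, 0.2406]
orientation: [-3.142, -0.0, 2.871]
wrist_force: [-0.2, -0.1, -0.5]
gripper_width: 0.0856
gripper_force: 0.0
time_s: 4.6
tcp_pos: [0.5774, -0.1819, 0.2413]
orientation: [-3.142, -0.0, 2.512]
wrist_force: [0.3, 0.6, 0.1]
gripper_width: 0.0856
gripper_force: 0.0
t 4.6 tcp [ 0.5774 -0.1819  0.2413] rpy [-180.     -0.    143.93] F [0.3 0.6 0.1] M [ 0.01  0.   -0.05] w 0.0856
shift units total [-0.028 -0.019  2.566] turn units total [-0.    -0.     0.006]
```

```bash
python3 -m crank '{"delta_pos":[[-0.02,0,0.3],[0,0,0.3],[0,0,0.3],[0,0,0.3],[0,0,0.3],[0,0,0.3],[0,0,0.3],[0,0,0.3],[0,0,0.1],[0,0,0]],"twist":[[0,0,0],[0,0,0],[0,0,0],[0,0,0],[0,0,0],[0,0,0],[0,0,0],[0,0,0],[0,0,0],[0,0,0]]}' 0 && python3 - <<'E'
from h import *
plan([.578,-.1835,.114],143.9)
C={n:capture(n)['img'] for n in('side','top')}
def cr(n,u,v): return cv2.resize(C[n][v:v+60,u:u+80],(400,300),interpolation=cv2.INTER_NEAREST)
cv2.imwrite('pics/z2.png',np.hstack([cr('side',285,215),cr('top',290,180)]))
E
```

```text
time_s: 5.6
tcp_pos: [0.5781, -0.1824, 0.1159]
orientation: [-3.141, -0.001, 2.512]
wrist_force: [-0.3, 0.4, 0.2]
gripper_width: 0.0855
gripper_force: 0.0
t 5.6 tcp [ 0.5781 -0.1824  0.1159] rpy [-1.7999e+02 -6.0000e-02  1.4391e+02] F [-0.3  0.4  0.2] M [0.02 0.   0.01] w 0.0855
shift units total [-0.011 -0.018  0.038] turn units total [-0.002 -0.013  0.001]
```

View pics/z2.png

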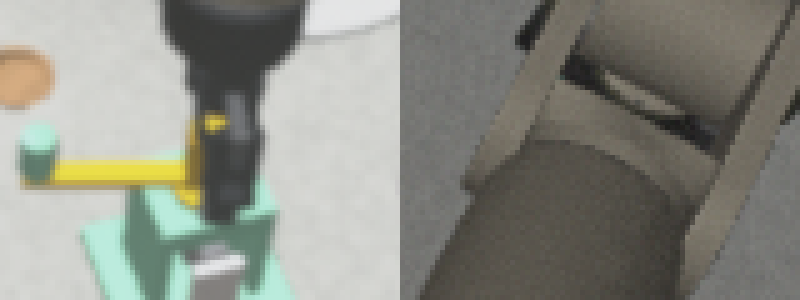

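The fingers straddle the grip block (side panel, about (210,150)) and the knob is clear. Closing now.

```bash
python3 -m crank '{"delta_pos":[[0,0,0],[0,0,0],[0,0,0],[0,0,0],[0,0,0],[0,0,0],[0,0,0],[0,0,0],[0,0,0],[0,0,0]],"twist":[[0,0,0],[0,0,0],[0,0,0],[0,0,0],[0,0,0],[0,0,0],[0,0,0],[0,0,0],[0,0,0],[0,0,0]]}' 1 70 && python3 -c "
from h import *
plan([.578,-.1835,.30],143.9)"
```

```text
time_s: 6.7
tcp_pos: [0.5782, -0.1831, 0.1165]
orientation: [-3.141, 0.001, 2.511]
wrist_force: [-1.9, -5.0, 1.7]
gripper_width: 0.0191
gripper_force: 68.3
t 6.7 tcp [ 0.5782 -0.1831  0.1165] rpy [-1.7995e+02  4.0000e-02  1.4389e+02] F [-1.9 -5.   1.7] M [-0.99  0.34  0.06] w 0.0191
shift units total [-0.005 -0.012 -3.67 ] turn units total [-0.01   0.008 -0.002]
```

```bash
python3 -m crank '{"delta_pos":[[0,-0.02,0],[0,0,-0.05],[0,0,-0.1],[0,0,-0.1],[0,0,-0.15],[0,0,-0.2],[0,0,-0.2],[0,0,-0.2],[0,0,-0.2],[0,0,-0.2]],"twist":[[0,0,0],[0,0,0],[0,0,0],[0,0,0],[0,0,0],[0,0,0],[0,0,0],[0,0,0],[0,0,0],[0,0,0]]}' && python3 -c "
from h import *
plan([.578,-.1835,.30],143.9)"
```

```text
time_s: 7.7
tcp_pos: [0.578, -0.1833, 0.1881]
orientation: [3.141, 0.002, 2.512]
wrist_force: [0.4, 1.1, -0.5]
gripper_width: 0.0188
gripper_force: 70.2
t 7.7 tcp [ 0.578  -0.1833  0.1881] rpy [1.7997e+02 1.0000e-01 1.4391e+02] F [ 0.4  1.1 -0.5] M [-0.07 -0.    0.  ] w 0.0188
shift units total [-7.000e-03 -2.000e-03 -2.238e+00] turn units total [0.005 0.021 0.001]
```

```bash
python3 -m crank '{"delta_pos":[[0,0,-0.2],[0,0,-0.2],[0,0,-0.2],[0,0,-0.3],[0,0,-0.3],[0,0,-0.3],[0,0,-0.3],[0,0,-0.3],[0,0,-0.1],[0,0,0]],"twist":[[0,0,0],[0,0,0],[0,0,0],[0,0,0],[0,0,0],[0,0,0],[0,0,0],[0,0,0],[0,0,0],[0,0,0]]}' && python3 -m crank '{"delta_pos":[[0,0,0],[0,0,0],[0,0,0],[0,0,0],[0,0,0],[0,0,0],[0,0,0],[0,0,0],[0,0,0],[0,0,0]],"twist":[[0,0,-1],[0,0,-1],[0,0,-1],[0,0,-1],[0,0,-1],[0,0,-1],[0,0,-1],[0,0,-1],[0,0,-1],[0,0,-0.88]]}' && python3 - <<'E'
from h import *
plan([.531,.2017,.30],193.3)
C={n:capture(n)['img'] for n in('side','top')}
def cr(n,u,v): return cv2.resize(C[n][v:v+90,u:u+120],(400,300),interpolation=cv2.INTER_NEAREST)
cv2.imwrite('pics/z3.png',np.hstack([cr('side',260,160),cr('top',290,150)]))
E
```

```text
time_s: 8.7
tcp_pos: [0.5777, -0.1833, 0.2969]
orientation: [3.141, 0.001, 2.512]
wrist_force: [-0.1, 1.1, -1.3]
gripper_width: 0.0194
gripper_force: 70.2
time_s: 9.7
tcp_pos: [0.5774, -0.1832, 0.2953]
orientation: [3.14, -0.001, -2.906]
wrist_force: [-0.4, -0.7, -1.7]
gripper_width: 0.0193
gripper_force: 70.1
t 9.7 tcp [ 0.5774 -0.1832  0.2953] rpy [ 1.7993e+02 -8.0000e-02 -1.6650e+02] F [-0.4 -0.7 -1.7] M [0.04 0.05 0.06] w 0.0193
shift units total [-0.893  7.702 -0.086] turn units total [ 0.015 -0.016  0.039]
```

View pics/z3.png

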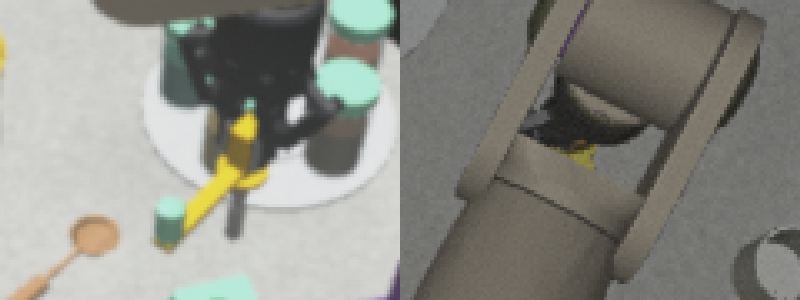

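The crank is out, held upright (shaft at about (235,215)) with its arm turned to the mill's handle direction. Carrying it to the mill.

```bash
python3 -m crank '{"delta_pos":[[-0.05,0.3,0],[-0.06,0.5,-0.02],[-0.06,0.5,-0.02],[-0.06,0.5,-0.02],[-0.06,0.5,0],[-0.06,0.5,0],[-0.06,0.5,0],[-0.06,0.5,0],[-0.06,0.5,0],[-0.06,0.5,0]],"twist":[[0,0,0],[0,0,0],[0,0,0],[0,0,0],[0,0,0],[0,0,0],[0,0,0],[0,0,0],[0,0,0],[0,0,0]]}' && python3 -m crank '{"delta_pos":[[-0.06,0.5,0],[-0.06,0.5,0],[-0.06,0.5,0],[-0.06,0.5,0],[-0.05,0.4,0],[-0.03,0.3,0],[0,0.2,0],[0,0,0],[0,0,0],[0,0,0]],"twist":[[0,0,0],[0,0,0],[0,0,0],[0,0,0],[0,0,0],[0,0,0],[0,0,0],[0,0,0],[0,0,0],[0,0,0]]}' && python3 -c "
from h import *
plan([.531,.2017,.257],193.4)"
```

```text
time_s: 10.8
tcp_pos: [0.5503, 0.059, 0.2992]
orientation: [3.141, -0.0, -2.911]
wrist_force: [0.1, -0.8, -2.0]
gripper_width: 0.0193
gripper_force: 70.0
time_s: 11.8
tcp_pos: [0.5335, 0.2011, 0.2993]
orientation: [-3.141, -0.0, -2.911]
wrist_force: [0.9, 0.5, -0.9]
gripper_width: 0.0195
gripper_force: 70.2
t 11.8 tcp [0.5335 0.2011 0.2993] rpy [-179.99   -0.   -166.77] F [ 0.9  0.5 -0.9] M [-0.   -0.03 -0.01] w 0.0195
shift units total [0.047 0.023 0.846] turn units total [-0.002 -0.    -0.034]
```

```bash
python3 -m crank '{"delta_pos":[[0.04,0.02,0.1],[0,0,0.15],[0,0,0.2],[0,0,0.2],[0,0,0.15],[0,0,0.04],[0,0,0],[0,0,0],[0,0,0],[0,0,0]],"twist":[[0,0,0],[0,0,0],[0,0,0],[0,0,0],[0,0,0],[0,0,0],[0,0,0],[0,0,0],[0,0,0],[0,0,0]]}' && python3 - <<'E'
from h import *
plan([.531,.2017,.257],193.4)
C={n:capture(n)['img'] for n in('side','top')}
def cr(n,u,v): return cv2.resize(C[n][v:v+60,u:u+80],(400,300),interpolation=cv2.INTER_NEAREST)
cv2.imwrite('pics/z4.png',np.hstack([cr('side',200,130),cr('top',170,185)]))
E
```

```text
time_s: 12.8
tcp_pos: [0.5313, 0.2024, 0.2576]
orientation: [-3.142, 0.001, -2.909]
wrist_force: [0.6, 0.3, -1.4]
gripper_width: 0.0192
gripper_force: 70.2
t 12.8 tcp [0.5313 0.2024 0.2576] rpy [-1.800e+02  4.000e-02 -1.667e+02] F [ 0.6  0.3 -1.4] M [ 0.04  0.02 -0.05] w 0.0192
shift units total [ 0.008 -0.012  0.013] turn units total [-0.001  0.007 -0.02 ]
```

View pics/z4.png

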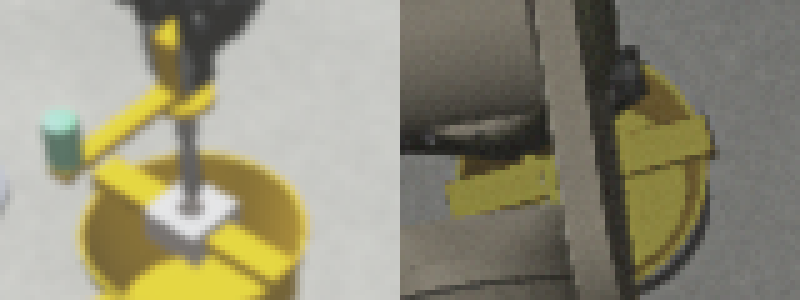

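The side panel shows the shaft hanging just over the hole at about (190,205). I'll compare the shaft's columns with the projected hole axis.

```bash
python3 - <<'E'
from h import *
c=capture('side');R=Rn.from_euler('xyz',c['rotation']).inv()
def pj(p):
    q=R.apply(np.array(p)-c['eye']);return np.array([c['cx']-c['fx']*q[0]/q[2],c['cy']+c['fy']*q[1]/q[2]])
for z in(.15,.16,.18,.2,.22,.24): print(z,pj([.531,.2017,z]).round(2),'7mm half px',(pj([.538,.2017,z])-pj([.531,.2017,z])).round(2))
g=c['img'].astype(int)
for r in(156,159,162,165,168,170,171,172,173): print(r,[tuple(g[r,k]) and int(g[r,k].sum()//3) for k in range(230,247)],[int(g[r,k,2]-g[r,k,0]) for k in range(230,247)])
E
```

```text
0.15 [237.98 170.69] 7mm half px [ 1.8  -0.88]
0.16 [237.79 168.45] 7mm half px [ 1.81 -0.88]
0.18 [237.41 163.87] 7mm half px [ 1.83 -0.88]
0.2 [237.03 159.2 ] 7mm half px [ 1.86 -0.88]
0.22 [236.63 154.41] 7mm half px [ 1.88 -0.88]
0.24 [236.22 149.51] 7mm half px [ 1.9  -0.88]
156 [197, 199, 199, 198, 183, 132, 99, 94, 108, 150, 189, 199, 199, 199, 201, 201, 199] [4, 3, 3, 3, 4, 2, 3, 3, 3, 3, 4, 3, 3, 3, 3, 4, 4]
159 [198, 199, 201, 200, 194, 170, 121, 98, 112, 153, 188, 197, 198, 197, 199, 198, 198] [4, 5, 4, 8, 15, 11, 6, 3, 4, 10, 21, 23, 21, 19, 14, 12, 7]
162 [146, 132, 123, 117, 113, 105, 97, 97, 97, 98, 102, 104, 105, 108, 110, 115, 121] [92, 89, 94, 95, 88, 58, 18, 3, 3, 19, 61, 81, 84, 86, 87, 92, 96]
165 [141, 126, 113, 107, 109, 115, 101, 96, 95, 94, 96, 103, 104, 102, 102, 102, 102] [133, 111, 95, 86, 77, 57, 21, 4, 4, 12, 43, 71, 80, 81, 81, 81, 80]
168 [172, 180, 196, 212, 222, 219, 177, 123, 102, 133, 194, 222, 220, 198, 166, 139, 116] [157, 134, 86, 36, 6, -1, 0, 3, 3, 2, -1, -1, 2, 17, 33, 48, 66]
170 [206, 223, 228, 229, 226, 207, 166, 132, 125, 148, 193, 222, 229, 229, 228, 223, 204] [58, 14, 1, -2, -2, 1, 5, 7, 7, 6, 5, 1, -2, -3, -1, 0, 8]
171 [221, 228, 230, 229, 223, 189, 141, 123, 123, 132, 170, 219, 229, 229, 228, 219, 186] [11, 0, -2, -2, -2, 2, 6, 7, 7, 8, 4, 0, -2, -2, -2, -2, 2]
172 [215, 225, 229, 229, 226, 206, 161, 140, 138, 149, 189, 223, 229, 228, 219, 187, 145] [0, -2, -2, -3, -2, 0, 3, 5, 6, 4, 1, -2, -2, -2, -2, 0, 4]
173 [170, 201, 219, 225, 228, 223, 207, 189, 187, 196, 219, 228, 227, 218, 187, 149, 123] [2, -1, -2, -2, -2, -2, -1, 0, 0, 0, -1, -2, -2, -1, 2, 14, 16]
```

Shaft and hole axis line up within about 0.1–0.3 px. Starting a gentle descent and checking force.

```bash
python3 -m crank '{"delta_pos":[[0,0,0.05],[0,0,0.05],[0,0,0.05],[0,0,0.05],[0,0,0.05],[0,0,0.05],[0,0,0.05],[0,0,0],[0,0,0],[0,0,0]],"twist":[[0,0,0],[0,0,0],[0,0,0],[0,0,0],[0,0,0],[0,0,0],[0,0,0],[0,0,0],[0,0,0],[0,0,0]]}' && python3 -c "
from h import *
plan([.531,.2017,.2465],193.4)"
```

```text
time_s: 13.95
tcp_pos: [0.5312, 0.2024, 0.2399]
orientation: [-3.142, 0.0, -2.909]
wrist_force: [0.4, -0.5, -1.9]
gripper_width: 0.019
gripper_force: 70.2
t 13.95 tcp [0.5312 0.2024 0.2399] rpy [-1.800e+02  1.000e-02 -1.667e+02] F [ 0.4 -0.5 -1.9] M [0.1  0.01 0.03] w 0.019
shift units total [ 0.007 -0.012 -0.132] turn units total [-0.     0.002 -0.02 ]
```

```bash
python3 -m crank '{"delta_pos":[[0,0,0.1],[0,0,0.15],[0,0,0.15],[0,0,0.15],[0,0,0.15],[0,0,0.15],[0,0,0.15],[0,0,0.15],[0,0,0.1],[0,0,0]],"twist":[[0,0,0],[0,0,0],[0,0,0],[0,0,0],[0,0,0],[0,0,0],[0,0,0],[0,0,0],[0,0,0],[0,0,0]]}' && python3 -c "
from h import *
plan([.531,.2017,.1665],193.4)"
```

```text
time_s: 14.95
tcp_pos: [0.5309, 0.2023, 0.1765]
orientation: [3.142, -0.001, -2.909]
wrist_force: [-0.5, 0.0, -1.6]
gripper_width: 0.0193
gripper_force: 70.1
t 14.95 tcp [0.5309 0.2023 0.1765] rpy [ 1.800e+02 -8.000e-02 -1.667e+02] F [-0.5  0.  -1.6] M [-0.05 -0.03  0.07] w 0.0193
shift units total [ 0.001 -0.012  0.201] turn units total [ 0.001 -0.015 -0.02 ]
```

```bash
python3 -m crank '{"delta_pos":[[0,0,0.03],[0,0,0.03],[0,0,0.03],[0,0,0.03],[0,0,0.02],[0,0,0.02],[0,0,0.02],[0,0,0],[0,0,0],[0,0,0]],"twist":[[0,0,0],[0,0,0],[0,0,0],[0,0,0],[0,0,0],[0,0,0],[0,0,0],[0,0,0],[0,0,0],[0,0,0]]}' && python3 -c "
from h import *
plan([.531,.2017,.1665],193.4)"
```

```text
time_s: 15.95
tcp_pos: [0.5312, 0.2024, 0.1684]
orientation: [-3.142, 0.0, -2.909]
wrist_force: [-0.1, 0.3, -2.0]
gripper_width: 0.0193
gripper_force: 70.1
t 15.95 tcp [0.5312 0.2024 0.1684] rpy [-180.     0.  -166.7] F [-0.1  0.3 -2. ] M [-0.06 -0.01 -0.04] w 0.0193
shift units total [ 0.007 -0.012  0.037] turn units total [-0.     0.001 -0.02 ]
```

```bash
python3 -m crank '{"delta_pos":[[0,0,0.01],[0,0,0.01],[0,0,0.01],[0,0,0.01],[0,0,0.01],[0,0,0],[0,0,0],[0,0,0],[0,0,0],[0,0,0]],"twist":[[0,0,0],[0,0,0],[0,0,0],[0,0,0],[0,0,0],[0,0,0],[0,0,0],[0,0,0],[0,0,0],[0,0,0]]}' && python3 -c "
from h import *
plan([.531,.2017,.1665],193.4)"
```

```text
time_s: 16.95
tcp_pos: [0.5312, 0.2024, 0.1665]
orientation: [-3.142, 0.001, -2.909]
wrist_force: [-1.7, -0.6, 5.9]
gripper_width: 0.0189
gripper_force: 71.1
t 16.95 tcp [0.5312 0.2024 0.1665] rpy [-1.800e+02  4.000e-02 -1.667e+02] F [-1.7 -0.6  5.9] M [-0.01  0.42  0.06] w 0.0189
shift units total [ 0.007 -0.012 -0.001] turn units total [-0.001  0.008 -0.02 ]
```

Collar contact at the expected height, with about 8 N pressing. Releasing and retreating upward.

```bash
python3 -m crank '{"delta_pos":[[0,0,0],[0,0,0],[0,0,0],[0,0,0],[0,0,0],[0,0,0],[0,0,0],[0,0,0],[0,0,0],[0,0,0]],"twist":[[0,0,0],[0,0,0],[0,0,0],[0,0,0],[0,0,0],[0,0,0],[0,0,0],[0,0,0],[0,0,0],[0,0,0]]}' 0 && python3 -m crank '{"delta_pos":[[0,0,-0.1],[0,0,-0.2],[0,0,-0.3],[0,0,-0.4],[0,0,-0.4],[0,0,-0.4],[0,0,-0.4],[0,0,-0.2],[0,0,0],[0,0,0]],"twist":[[0,0,0],[0,0,0],[0,0,0],[0,0,0],[0,0,0],[0,0,0],[0,0,0],[0,0,0],[0,0,0],[0,0,0]]}' && python3 - <<'E'
from h import *
np.set_printoptions(precision=4,suppress=True)
C={n:capture(n) for n in('side','top')}
for k,z in dict(crank_collar=.15,crank_knob=.2,spoon=.01,disc=0,mug=0).items():
    for n in C:
        for m in mark_of(n,k)[:1]: print(n,k,round(m['score'],2),at_z(C[n],m['uv'],z))
def cr(n,u,v): return cv2.resize(C[n]['img'][v:v+75,u:u+100],(400,300),interpolation=cv2.INTER_NEAREST)
cv2.imwrite('pics/z5.png',np.hstack([cr('side',185,140),cr('top',160,195)]))
E
```

```text
time_s: 17.95
tcp_pos: [0.5312, 0.2024, 0.1659]
orientation: [-3.142, 0.0, -2.909]
wrist_force: [-0.3, -1.0, -0.1]
gripper_width: 0.0853
gripper_force: 0.0
time_s: 18.95
tcp_pos: [0.531, 0.2023, 0.2852]
orientation: [3.142, -0.001, -2.91]
wrist_force: [0.5, 0.9, 0.1]
gripper_width: 0.0855
gripper_force: 0.0
side crank_collar 0.65 [0.5324 0.1897 0.15  ]
side crank_knob 0.65 [0.4349 0.1743 0.2   ]
side spoon 0.86 [ 0.5103 -0.0444  0.01  ]
top spoon 0.86 [ 0.508  -0.0123  0.01  ]
side disc 0.6 [0.4661 0.453  0.    ]
top disc 0.79 [0.4766 0.4661 0.    ]
side mug 0.67 [ 0.4972 -0.4192  0.    ]
top mug 0.85 [ 0.5077 -0.4219  0.    ]
```

View pics/z5.png

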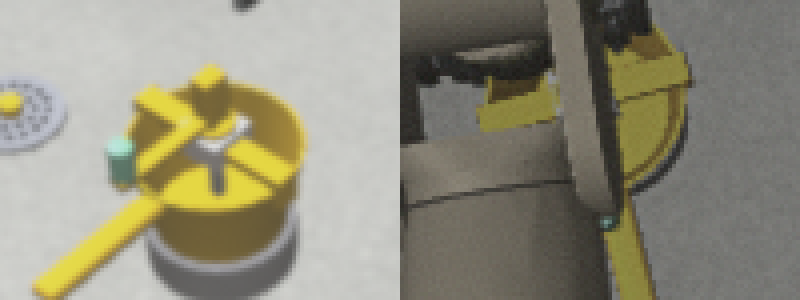

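The crank stands upright in the boss at about (215,120), with the collar on it. The arm lies over the handle and the knob is about 4 mm off its centre line. The gripper is clear and the other objects haven't moved.

```bash
python3 -c "
from workcell import *
print(job_done())"
```

```text
the job is handed in; nothing more can be done
None
```

The crank is out of the mint stand and seated in the mill's bridge, collar flat on the boss and arm over the long handle; I let go, the spoon, disc and mug show no visible movement, and the job is handed in at about 19 s, though no verdict was returned.

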